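Square up the carving blanks and latch the rack

ROBOT

A 6-joint arm with a two-finger parallel gripper is mounted at the origin on the work surface. World frame = base frame: x ahead of the robot, y to its left, z up, the work surface at z = 0. Lengths are in mm, angles in rad, forces in N, time in s.
With the tool pointing down it reaches from about 350 to 975 mm from the base axis. Payload 7.1 kg.
Tool frame: the origin (TCP) lies midway between the tips of the shut fingers; the grasp point (between the pads) lies 19 mm behind it (ctrl.grasp_offset is the distance from the TCP to the grasp point, in mm); z points along the fingers, y is the line along which they close (so a half turn about z gives the same grasp; the last joint's range is limited). The gripper opens to 88 mm and grips with 3 to 60 N. Pads are 20 mm wide; open, the fingers measure 115 mm over their backs; the gripper's body (75 mm by 178 mm) begins 61 mm behind the grasp point.
Start: joints at [-1.201, 0.423, 1.63, -0, 1.089, -0.019], TCP at [236.94, -578.329, 193.375] pointing down, gripper open.
Joint ranges: [-3, 3], [-0.9, 2.11], [0.09, 2.58], [-1.31, 4.45], [0.11, 2.69], [-2.54, 2.54]. Speed limits (rad/s): [2.39, 2.39, 3.01, 3.14, 3.14, 3.14].

INTERFACE

Orientations are given as a rotation vector (axis times angle).
In Python, from workcell import sensors, viewer, ctrl gives the robot as it stands. The module is installed in compiled form; this text tells all that it offers.
- The arm moves only by the shell command python3 -m handwheel 'ROWS'. ROWS is JSON, a list of rows, each a list of 7 numbers: the shift along the tool's x, y, z in mm, then the turn, a rotation vector about the tool's x, y, z in rad, then the closure, from 0 (fully open) to 1 (shut). In form: [[x, y, z, rx, ry, rz, jaw], ...]. A call has 1 to 10 rows; each row shifts and turns the commanded pose from where the row before left it, along the tool's axes as they then stand; what a row does not reach is not made up. A row lasts 1/8 s, in which the tool goes at most 62.5 mm and 10.7 degrees, less where a joint would pass 70% of its speed; a pose out of reach is approached as far as the arm can. A call is refused whole if a number of a shift passes 62.5 or a number of a turn 0.188, either way. A call with a gripper value outside its range is refused whole. The fingers move at their own pace and stop on an object; the grip force is fixed at half the most. Time passes only in rows, so rows that do not move let the fingers close. It gives the time, the measured TCP pose, the force, the opening and the grip force at its end, in the units of the state.
- sensors.get_obs(): the state, without advancing time (a new reading comes with each control period).
- viewer.get_image(name): name is "scene" or "top" or "wrist"; returns a dict with "frame" (384x512x3 uint8, blue, green, red), "fov_y" (degrees; the focal length in pixels is half the picture's height over the tangent of half this angle, whatever the lens; pixels are square), "cx", "cy" (the principal point, pixels), "distortion" ([k1, k2, p1, p2, k3] as OpenCV has them; the pictures are not rectified), "R" (3x3) and "t" (3): a world point X has camera coordinates R X + t. Camera axes: x right, y down, z forward; pixel columns grow to the right and rows downward; lengths in mm; the calibration is good to about 2 mm. A picture is of the moment at which its call begins. There is no depth.
- ctrl.close_job(): hands the job in; it is judged then, once.
The state is a dict: "t": time; "qpos": joint angles; "qvel": joint speeds; "joint_torque": joint torques, N m; "ee_pos": TCP position; "orientation": TCP orientation; "ft_force": force on the tool from outside, world axes, zero at the start; "moment": the same for the moment, N m; "width": finger opening in mm; "grasp_force": force on a finger pad.
Only numpy, scipy, OpenCV 4.12 (cv2) and the standard library are available. Lean on these libraries where they do the work, as an engineer would, in place of code of your own. Each camera call takes 0.05 s, during which the arm holds its last target. There are 200 camera calls.

TASK

The four wooden blanks in the rack have slumped forward: push them upright and square, flat against the backstop, and then swing the steel keeper bar over gently, without flinging it, and down in front of them until it rests fully home in its catch. Leave the other things on the bench as they are.

Things in the scene. Friction and masses are not known exactly. Their poses are not given: they have to be found in the camera images.
- rack: Wooden rack for carving blanks, fixed to the table: base plate 145 (x) x 164 (y) x 15 mm, origin at the centre of its underside, z up. +x points from the open front (prongs, keeper) to the backstop; +y is the side of the keeper's pivot. Low side rails, 22 mm high above the base plate, inner faces at y = +-54 mm, bound the row of blanks.
- backstop_foot (a point): Middle of the foot of the backstop's front face, at rack x = +45 mm, on the base plate, 15 mm above the table; axes as the rack's. The backstop is an upright board 124 wide, 16 thick and 70 mm high. With the row home the blanks fill the 56 mm in front of it, so the front face of the row is at rack x = -11 mm.
- prongs (a point): Point on the base plate midway between two square wooden prongs, 12 x 12 mm, 46 mm high above the base plate, at rack x = -37 mm, y = +-40 mm; the 68 mm between them is open. The front blank leans on them. The keeper swings in the upright plane rack x = -21 mm, between the prongs and the face of the upright row; blanks that lean are in its way.
- keeper_pivot (a point): Axis of the keeper's pivot, in a wooden fork at the rack's +y side: rack x = -21, y = +70 mm, 77 mm above the table. It turns about the rack's x axis. The fork is 31 mm thick in x, 14 in y, and stands 91 mm above the table.
- catch (a point): Where the bar's centre line rests in its catch, an open-topped wooden fork at the rack's -y side: rack x = -21, y = -70 mm, 77 mm above the table. The fork is 31 mm in x, 14 mm in y, and stands 85 mm above the table.
- keeper (a joint): Angle of the steel keeper bar (rad): 0 = level, resting in the catch; grows as its free end lifts; pi/2 = straight up; at the start it is thrown open past upright (1.85 to 2.4), leaning out to the rack's +y side. Stops at 0 and 2.6. The pivot is stiff: the bar stays where it is left and takes about 1 N at the disc to swing.
- keeper_disc (a point): Centre of the round thumb disc at the keeper's free end: 30 mm across, 14 mm thick, flat faces to the rack's +x and -x, 168 mm from the pivot. The bar is 8 mm thick in x, 14 deep. Bar home: disc at rack y = -98 mm, 28 mm outside the catch, 77 mm above the table. Pinched by its flat faces it can turn between the fingers as the bar swings.
- blank1: The front one of four equal flat wooden carving blanks in a row in the rack, loose: 14 (x) x 92 (y) x 84 mm (z), 50 to 100 g. Origin at the centre of its underside; its x points through its thickness to the backstop, z up along its height. At the start all four lean with their tops about 20 degrees towards the front (the rack's -x), the front one resting on the prongs.
- blank2: The second one of four equal flat wooden carving blanks in a row in the rack, loose: 14 (x) x 92 (y) x 84 mm (z), 50 to 100 g. Origin at the centre of its underside; its x points through its thickness to the backstop, z up along its height. At the start all four lean with their tops about 20 degrees towards the front (the rack's -x), the front one resting on the prongs.
- blank3: The third one of four equal flat wooden carving blanks in a row in the rack, loose: 14 (x) x 92 (y) x 84 mm (z), 50 to 100 g. Origin at the centre of its underside; its x points through its thickness to the backstop, z up along its height. At the start all four lean with their tops about 20 degrees towards the front (the rack's -x), the front one resting on the prongs.
- blank4: The rear one of four equal flat wooden carving blanks in a row in the rack, loose: 14 (x) x 92 (y) x 84 mm (z), 50 to 100 g. Origin at the centre of its underside; its x points through its thickness to the backstop, z up along its height. At the start all four lean with their tops about 20 degrees towards the front (the rack's -x), the front one resting on the prongs.
- chisel: Chisel with a wooden handle, 190 mm long, lying beside the rack; bystander. Origin under its middle.
- spare_blank: Spare blank lying flat beside the rack, 92 x 84 x 14 mm; bystander, does not belong in the rack. Origin under its centre.
- brush_pot: Small terracotta cup behind the backstop, 72 mm across, 85 mm high; bystander. Origin under its centre.
- puppet_head: Carved wooden puppet head, 88 mm high, 76 mm across; bystander. Origin under its centre.
- mallet: Round wooden carving mallet lying down, head 60 x 110 mm, handle 150 mm; bystander. Origin under the head's centre.
- paint_tin: Closed metal tin, 80 mm across, 95 mm high; bystander. Origin under its centre.
- offcut: Wood offcut 110 x 50 x 32 mm lying flat; bystander. Origin under its centre.

How it is judged (in metres and radians):
On the way:
1. all four blanks stand upright and square against the backstop while the keeper is still open (angle between each of blank1, blank2, blank3, blank4's own z axis and vertical below 0.07 rad and x of blank1 in the frame of backstop_foot above -0.053 m and z of blank1 in the frame of backstop_foot between -0.004 and 0.004 m and angle between the x axis of each of blank1, blank2, blank3, blank4 and the x axis of rack, either way round below 0.09 rad and x of blank2 in the frame of backstop_foot above -0.039 m and z of blank2 in the frame of backstop_foot between -0.004 and 0.004 m and x of blank3 in the frame of backstop_foot above -0.025 m and z of blank3 in the frame of backstop_foot between -0.004 and 0.004 m and x of blank4 in the frame of backstop_foot above -0.011 m and z of blank4 in the frame of backstop_foot between -0.004 and 0.004 m and value of joint keeper above 0.4 rad), for 0.2 s.
At the end, for the whole second after the job is handed in: All four blanks stand on the base plate, upright within 0.07 rad, square to the rack within 0.09 rad and packed against the backstop with at most 4 mm of slack; the keeper bar is within 0.05 rad of level, in its catch; blanks and keeper are at rest (angle between each of blank1, blank2, blank3, blank4's own z axis and vertical below 0.07 rad and x of blank1 in the frame of backstop_foot above -0.053 m and z of blank1 in the frame of backstop_foot between -0.004 and 0.004 m and angle between the x axis of each of blank1, blank2, blank3, blank4 and the x axis of rack, either way round below 0.09 rad and x of blank2 in the frame of backstop_foot above -0.039 m and z of blank2 in the frame of backstop_foot between -0.004 and 0.004 m and x of blank3 in the frame of backstop_foot above -0.025 m and z of blank3 in the frame of backstop_foot between -0.004 and 0.004 m and x of blank4 in the frame of backstop_foot above -0.011 m and z of blank4 in the frame of backstop_foot between -0.004 and 0.004 m and value of joint keeper below 0.05 rad and velocity of joint keeper between -0.05 and 0.05 rad/s and linear speed of each of blank1, blank2, blank3, blank4 below 0.02 m/s); the robot touches nothing.
It fails at once if the keeper bar is flung shut (faster than 4 rad/s) (velocity of joint keeper below -4 rad/s).
It fails at once if a bystander is moved by more than 30 mm (distance of any of chisel, spare_blank, brush_pot, puppet_head, mallet, paint_tin, offcut from where it was at the start of the episode above 0.03 m).
It also fails if it takes over 64 s, if anything falls off the work surface, if the arm or the gripper's body presses on something with over 40 N, if the wrist force passes 120 N, or if a joint passes its speed limit or range.

## Working session

There is one attempt and no reset: what is moved stays moved. The work goes in short steps, Python scripts to look and compute and a shell command to move; the robot and the scene stay as the last step left them, time stands still between calls to the robot, and variables do not carry over. Pictures are saved under pics/ and viewed, at most 10 in all, crops included, and the job is handed in when it is done.

```bash
mkdir -p pics; cat > h.py <<'E'
import numpy as np,cv2
from workcell import sensors,viewer,ctrl
def K(im):
    f=im["frame"].shape[0]/2/np.tan(np.radians(im["fov_y"])/2)
    return np.array([[f,0,im["cx"]],[0,f,im["cy"]],[0,0,1.]])
def ray(im,p):
    u=cv2.undistortPoints(np.array([[p]],float),K(im),np.array(im["distortion"],float))[0,0]
    R=np.array(im["R"]);t=np.array(im["t"]).ravel()
    return -R.T@t,R.T@np.array([u[0],u[1],1])
def onz(im,p,z):
    c,d=ray(im,p);return c+d*(z-c[2])/d[2]
def proj(im,X):
    return cv2.projectPoints(np.array(X,float).reshape(-1,1,3),cv2.Rodrigues(np.array(im["R"]))[0],np.array(im["t"],float),K(im),np.array(im["distortion"],float))[0].reshape(-1,2)
def tri(ims,ps):
    A=np.zeros((3,3));b=np.zeros(3)
    for im,p in zip(ims,ps):
        c,d=ray(im,p);d/=np.linalg.norm(d);M=np.eye(3)-np.outer(d,d);A+=M;b+=M@c
    return np.linalg.solve(A,b)
E
python3 - <<'E'
from h import *
import pickle
for n in("scene","top"):
    im=viewer.get_image(n);pickle.dump(im,open(n+".pkl","wb"));cv2.imwrite(f"pics/{n}0.png",im["frame"])
    print(n,im["fov_y"],-np.array(im["R"]).T@np.array(im["t"]).ravel())
    if 0:pass
a=cv2.imread("pics/scene0.png");b=cv2.imread("pics/top0.png")
print(sensors.get_obs())
E
```

```text
scene 45.93324482745965 [1324.56006619 -177.71990285 1091.91207262]
top 56.77394769530842 [ 311.58420444  -57.64296756 1109.08794661]
{'t': 0.1, 'qpos': array([-1.20100052e+00,  4.23754454e-01,  1.63059748e+00,  4.43719762e-06,
        1.08858014e+00, -1.89906115e-02]), 'qvel': array([ 1.07991246e-03, -1.26702400e-03, -1.44670548e-03,  1.98058870e-05,
       -2.14434180e-03, -2.48597848e-04]), 'joint_torque': array([ 8.40668326e-04, -5.45616317e+01, -2.74323839e+01,  6.45527872e-02,
        1.87988573e-02, -5.12551264e-05]), 'ee_pos': array([ 236.75528435, -577.85029037,  192.69199696]), 'orientation': array([-3.08112687e+00, -6.06607174e-01,  3.60919247e-04]), 'ft_force': array([0.20471682, 0.37983835, 0.46704217]), 'moment': array([0.00583849, 0.04066178, 0.05438628]), 'grasp_force': 0.0, 'width': 87.72362483959378}
```

View pics/scene0.png

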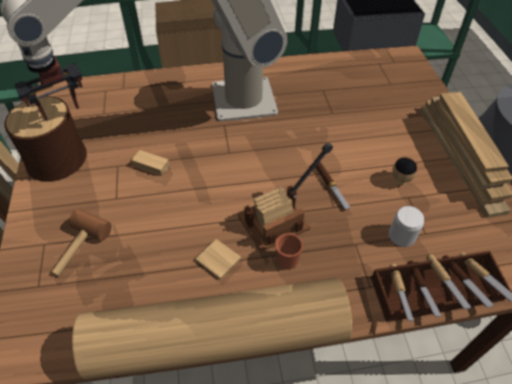

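View pics/top0.png

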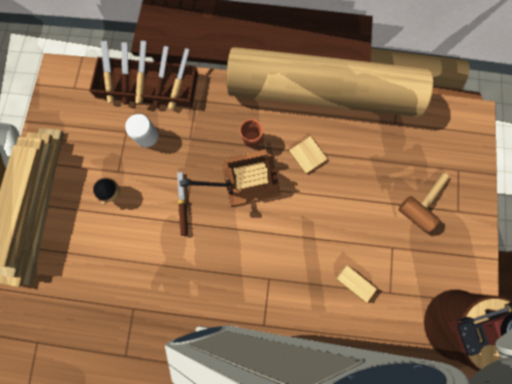

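The scene view shows the rack at about (272,210), keeper tip at (327,148), chisel at (332,187) and pot at (288,250). In the top view the rack is at (252,175), its backstop faces +x, and the bar runs left to about (187,183), over the chisel. Next I'll enlarge both.

```bash
python3 - <<'E'
import cv2,numpy as np
a=cv2.imread("pics/scene0.png")[135:255,230:360];b=cv2.imread("pics/top0.png")[140:220,165:295]
a=cv2.resize(a,None,fx=6,fy=6,interpolation=2)[:600];b=cv2.resize(b,None,fx=6,fy=6,interpolation=2)
for im,x0,y0 in((a,230,135),(b,165,140)):
    for k in range(0,130,10):
        cv2.putText(im,str(x0+k),(k*6,8),0,.3,(0,255,255));cv2.line(im,(k*6,8),(k*6,14),(0,255,255))
        if k*6<im.shape[0]: cv2.putText(im,str(y0+k),(0,k*6+4),0,.3,(0,255,255))
cv2.imwrite("pics/a1.png",a);cv2.imwrite("pics/b1.png",b)
E
```

```text
(no output)
```

View pics/a1.png

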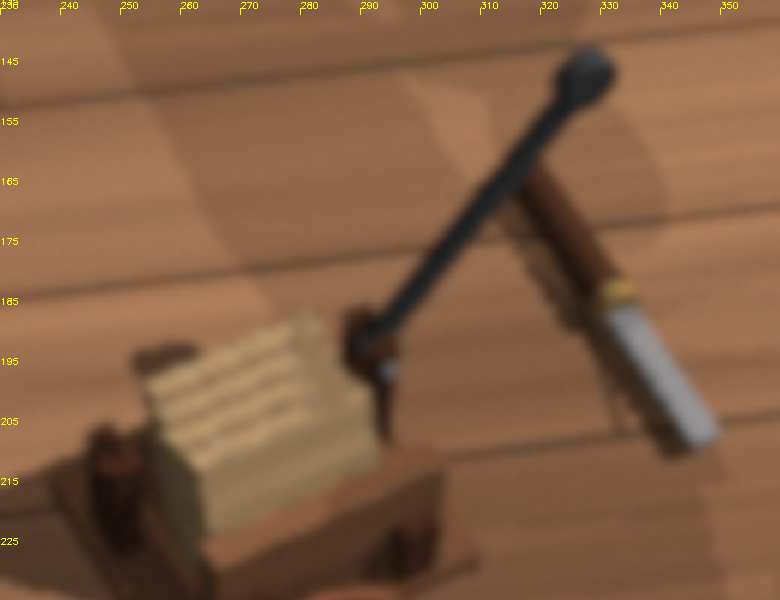

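View pics/b1.png

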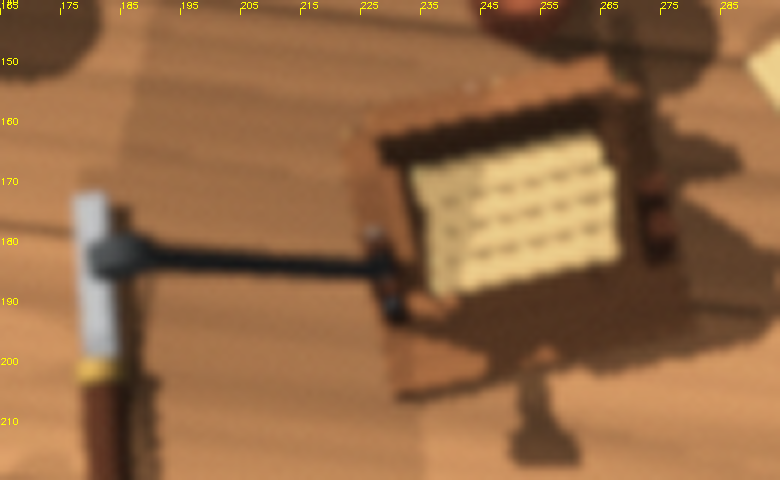

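The disc is at scene (327,147.5) and top (185,182.5). In the top view the pivot fork is at about (229.5,186) and the catch fork at about (275,176.7). The blanks are still leaning.

```bash
python3 - <<'E'
from h import *
import pickle
S=pickle.load(open("scene.pkl","rb"));T=pickle.load(open("top.pkl","rb"))
D=tri([S,T],[(327,147.5),(185,182.5)]);print("disc",D,proj(S,D),proj(T,D))
P=onz(T,(229.5,186),91);C=onz(T,(275,176.7),85);print("piv",P,"catch",C,np.linalg.norm((P-C)[:2]))
P2=onz(S,(291,187),91);C2=onz(S,(247,208),85);print(P2,C2,np.linalg.norm((P2-C2)[:2]))
print("gaps", tri([S,T],[(291,187),(229.5,186)]),tri([S,T],[(247,208),(275,176.7)]))
y=(P-C)[:2];y/=np.linalg.norm(y);x=np.array([y[1],-y[0]]);print("yaw",np.arctan2(x[1],x[0]))
for n,p,z in(("backL",(222,162),85),("backR",(266,150),85),("baseFL",(231,206.5),15),("shadow",(256,205),0)):print(n,onz(T,p,z))
E
```

```text
disc [493.88989118 163.94594161 206.05894497] [[326.80227803 147.54069516]] [[184.79521103 182.44056232]]
piv [522.10656542  59.66074021  91.        ] catch [567.34382746 -69.88116541  85.        ] 137.21339289550622
[523.84268677  64.70928825  91.        ] [573.86806782 -70.78864781  85.        ] 144.43763161764633
gaps [522.7701773   62.39435915  89.70096115] [568.97662824 -70.02522653  78.42977578]
yaw 0.3359704001659778
backL [593.60522362  92.73845307  85.        ]
backR [646.49885387 -33.7954811   85.        ]
baseFL [473.56421037  54.86963012  15.        ]
shadow [489.94925529 -21.45025752   0.        ]
```

```bash
python3 -m handwheel '[[43,-41,-9,0,0,0,0.65],[43,-41,-9,0,0,0,0.65],[43,-41,-9,0,0,0,0.65],[43,-41,-9,0,0,0,0.65],[43,-41,-9,0,0,0,0.65],[43,-41,-9,0,0,0,0.65],[43,-41,-9,0,0,0,0.65],[43,-41,-9,0,0,0,0.65],[43,-41,-9,0,0,0,0.65],[0,0,0,0,0,0,0.65]]'
python3 - <<'E'
from h import *
import pickle
im=viewer.get_image("wrist");pickle.dump(im,open("w1.pkl","wb"));
f=cv2.resize(im["frame"],None,fx=1.5,fy=1.5,interpolation=2);cv2.imwrite("pics/w1.png",f)
print(-np.array(im["R"]).T@np.array(im["t"]).ravel(),np.array(im["R"])[2])
for n,X in(("piv",(522.5,62,91)),("catch",(569,-70,85)),("disc",(494,164,206))):print(n,proj(im,X))
E
```

```text
t: 1.35
ee_pos: [456.5, -87.0, 274.9]
orientation: [-3.081, -0.616, -0.002]
ft_force: [-1.3, -0.1, 0.1]
width: 31.1
grasp_force: 0.0
[520.92404598 -60.63788942 467.04430387] [-0.23604586 -0.09736985 -0.96685131]
piv [[162.39681672  75.7159817 ]]
catch [[277.86312531  82.16778562]]
disc [[ 6.21445138 49.61685456]]
```

View pics/w1.png

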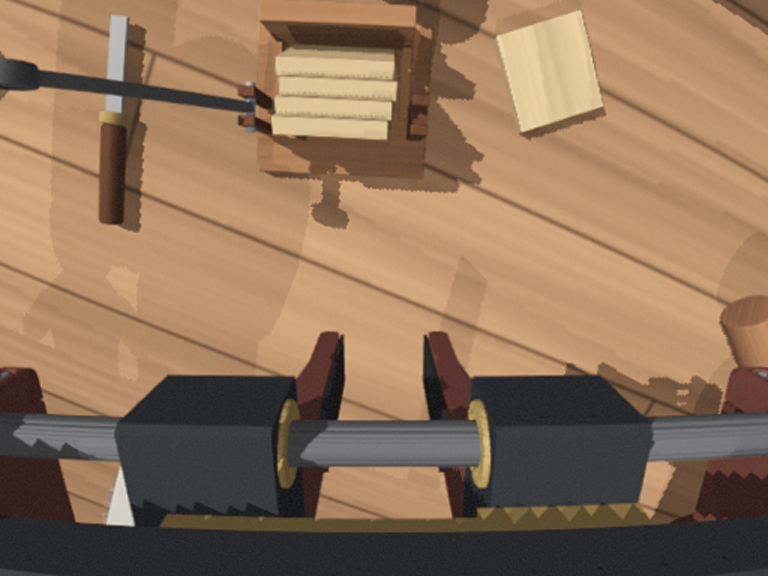

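The wrist view shows, in picture pixels (1.5x), the base plate's front edge from (259,170) to (424,178). The fork tops are at (249,106) and (419,116), the backstop front top edge runs (274,26)–(414,33), and the disc is at (17,74).

```bash
python3 - <<'E'
from h import *
import pickle
W=pickle.load(open("w1.pkl","rb"));S=pickle.load(open("scene.pkl","rb"));T=pickle.load(open("top.pkl","rb"))
o=lambda p,z:onz(W,(p[0]/1.5,p[1]/1.5),z)
def line(n,a,b,za,zb,rx,exp):
    a=o(a,za)[:2];b=o(b,zb)[:2];y=a-b;L=np.linalg.norm(y);y/=L;yaw=np.arctan2(-y[0],y[1]);m=(a+b)/2
    print(n,a,b,"L",L,exp,"yaw",yaw,"origin",m-rx*np.array([y[1],-y[0]]))
line("front",(259,170),(424,178),15,15,-72.5,164)
line("forks",(249,106),(419,116),91,85,-21,140)
line("back",(260,25),(416,33),85,85,45,124)
D=tri([S,T,W],[(327,147.5),(185,182.5),(17/1.5,74/1.5)]);print("disc",D,proj(W,D)*1.5,proj(S,D),proj(T,D))
E
```

```text
front [477.97292949  54.99494242] [533.05971843 -98.95247676] L 163.5064591600812 164 yaw 0.34363197526426653 origin [573.77777337   2.44713146]
forks [529.62615205  59.83082109] [574.89703819 -69.39629117] L 136.92735181529568 140 yaw 0.33696017333603673 origin [572.08064019   2.16027961]
back [591.20434422  74.41276761] [631.95384176 -42.10436933] L 123.43729076983318 124 yaw 0.33643395291333483 origin [569.10188752   1.29866093]
disc [494.35141308 163.48372826 204.18901657] [[12.49249953 74.65925548]] [[326.5979054  148.15743289]] [[185.14586082 182.44999361]]
```

```bash
python3 -m handwheel '[[22,-15,30,0,0,0.057,0.65],[22,-15,30,0,0,0,0.65],[21,-16,40,0,0,0,0.65],[0,0,40,0,0,0,0.65],[0,0,40,0,0,0,0.65],[0,0,20,0,0,0,0.65],[0,0,0,0,0,0,0.65],[0,0,0,0,0,0,0.65]]'
```

```text
t: 2.4
ee_pos: [500.7, -25.6, 75.0]
orientation: [3.099, 0.517, 0.001]
ft_force: [0.0, 0.9, -0.3]
width: 30.7
grasp_force: 0.0
```

```bash
python3 -m handwheel '[[0,-2.5,20,0,0,0,0.65],[0,0,18,0,0,0,0.65],[6,0,0,0,0,0,0.65],[6,0,0,0,0,0,0.65],[6,0,0,0,0,0,0.65],[6,0,0,0,0,0,0.65],[5,0,0,0,0,0,0.65],[5,0,0,0,0,0,0.65],[0,0,0,0,0,0,0.65]]'
```

```text
t: 3.52
ee_pos: [532.1, -11.1, 36.4]
orientation: [3.098, 0.519, 0.0]
ft_force: [-0.1, 0.1, 0.4]
width: 30.3
grasp_force: 0.0
```

```bash
python3 -m handwheel '[[4,0,0,0,0,0,0.65],[4,0,0,0,0,0,0.65],[2,0,0,0,0,0,0.65],[0,0,0,0,0,0,0.65],[0,0,0,0,0,0,0.65]]'
```

```text
t: 4.15
ee_pos: [541.0, -7.9, 36.3]
orientation: [-3.098, -0.519, 0.0]
ft_force: [0.6, 0.2, 0.5]
width: 30.3
grasp_force: 0.0
```

```bash
python3 -m handwheel '[[3,0,0,0,0,0,0.65],[3,0,0,0,0,0,0.65],[0,0,0,0,0,0,0.65]]'; python3 - <<'E'
from h import *
im=viewer.get_image("wrist");f=im["frame"];cv2.imwrite("pics/w2.png",cv2.resize(f,None,fx=1.5,fy=1.5,interpolation=2))
E
```

```text
t: 4.53
ee_pos: [547.2, -5.9, 36.4]
orientation: [3.098, 0.519, 0.001]
ft_force: [0.8, -0.1, -0.1]
width: 31.0
grasp_force: 0.0
```

View pics/w2.png

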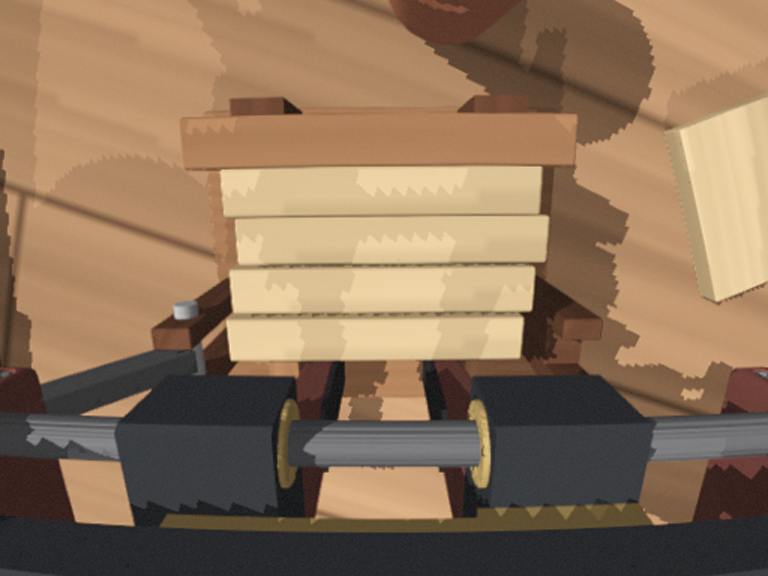

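The four blanks stand nearly flush, with tiny gaps between the front ones at rows 265 and 315. I'll press on until the force rises.

```bash
python3 -m handwheel '[[2,0,0,0,0,0,0.65],[1,0,0,0,0,0,0.65],[0,0,0,0,0,0,0.65]]'
```

```text
t: 4.95
ee_pos: [549.8, -5.0, 36.4]
orientation: [3.098, 0.519, 0.0]
ft_force: [-0.1, -0.0, 0.3]
width: 30.9
grasp_force: 0.0
```

```bash
python3 -m handwheel '[[1.5,0,0,0,0,0,0.65],[0,0,0,0,0,0,0.65],[0,0,0,0,0,0,0.65]]'
```

```text
t: 5.32
ee_pos: [551.0, -4.5, 36.3]
orientation: [-3.098, -0.519, 0.0]
ft_force: [-0.4, -0.5, 0.3]
width: 30.5
grasp_force: 0.1
```

```bash
python3 -m handwheel '[[1.5,0,0,0,0,0,0.65],[0,0,0,0,0,0,0.65],[0,0,0,0,0,0,0.65]]'
```

```text
t: 5.7
ee_pos: [551.7, -4.1, 36.2]
orientation: [-3.098, -0.519, 0.002]
ft_force: [-4.3, -2.3, 1.5]
width: 30.6
grasp_force: 2.3
```

```bash
python3 -m handwheel '[[1.5,0,0,0,0,0,0.65],[0,0,0,0,0,0,0.65],[0,0,0,0,0,0,0.65]]'
```

```text
t: 6.08
ee_pos: [551.6, -4.1, 36.1]
orientation: [-3.098, -0.52, 0.007]
ft_force: [-9.5, -5.5, 7.2]
width: 30.8
grasp_force: 5.1
```

```bash
python3 -m handwheel '[[1,0,0,0,0,0,0.65],[0,0,0,0,0,0,0.65],[-2,0,0,0,0,0,0.65],[-2,0,0,0,0,0,0.65],[-6,0,0,0,0,0,0.65],[-15,0,0,0,0,0,0.65],[-20,0,0,0,0,0,0.65],[-20,0,-10,0,0,0,0.65],[0,0,-50,0,0,0,0.4],[0,0,-50,0,0,0,0]]'
python3 -m handwheel '[[0,0,-50,0,0,0,0],[0,0,-40,0,0,0,0],[0,0,-30,0,0,0,0],[0,0,0,0,0,0,0]]'
python3 - <<'E'
from h import *
import pickle
im=viewer.get_image("wrist");f=im["frame"];pickle.dump(im,open("w3.pkl","wb"));cv2.imwrite("pics/w3.png",cv2.resize(f,None,fx=1.5,fy=1.5,interpolation=2))
E
```

```text
t: 7.32
ee_pos: [492.0, -24.6, 147.2]
orientation: [-3.098, -0.518, 0.002]
ft_force: [1.1, -0.7, -0.1]
width: 47.5
grasp_force: 0.0
t: 7.82
ee_pos: [494.3, -24.6, 268.4]
orientation: [3.097, 0.518, 0.008]
ft_force: [0.1, -0.7, -0.4]
width: 86.5
grasp_force: 0.0
```

View pics/w3.png

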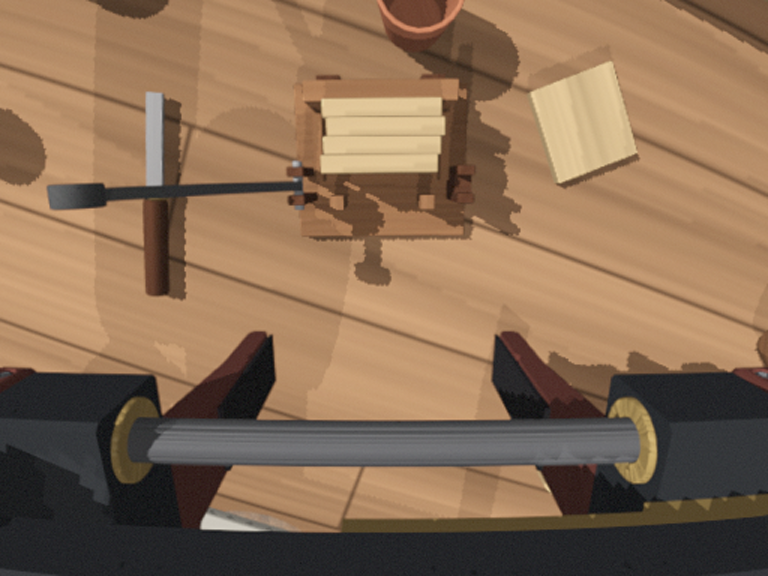

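The blanks stand upright and packed against the backstop, and the keeper plane is clear. The disc is at (77,196) in this picture.

```bash
python3 - <<'E'
from h import *
import pickle
L=lambda n:pickle.load(open(n+".pkl","rb"))
W1,W3,S,T=map(L,("w1","w3","scene","top"))
o=(lambda p,z:onz(W3,(p[0]/1.5,p[1]/1.5),z))
for n,p,z in(("piv",(296,187),91),("catch",(462,185),85),("bl",(305,238),15),("br",(467,236),15)):print(n,o(p,z))
D=tri([S,T,W1,W3],[(327,147.5),(185,182.5),(17/1.5,74/1.5),(77/1.5,196/1.5)])
print(D,proj(W1,D)*1.5,proj(W3,D)*1.5,o((77,196),204))
# rear face edges of disc top: width check
r=sensors.get_obs();print(r["qpos"],r["ee_pos"])
E
```

```text
piv [528.45477599  61.63503648  91.        ]
catch [574.13050936 -66.53865107  85.        ]
bl [476.71854213  51.86461832  15.        ]
br [ 531.69885813 -101.51431275   15.        ]
[493.95829634 163.56046134 204.57177577] [[11.74642638 75.16386426]] [[ 78.67990336 194.36649874]] [492.54860678 164.7793609  204.        ]
[-7.38153858e-02  1.41139667e-01  1.83943984e+00  7.47248842e-05
  1.15916899e+00  1.16531336e+00] [493.2490614  -24.51987331 266.68449608]
```

```bash
python3 -m handwheel '[[0,0,0,0,0,-0.175,0],[0,0,0,0,0,-0.175,0],[0,0,0,0,0,-0.175,0],[0,0,0,0,0,-0.175,0],[0,0,0,0,0,-0.175,0],[0,0,0,0,0,-0.175,0],[0,0,0,0,0,-0.175,0],[0,0,0,0,0,-0.175,0],[0,0,0,0,0,-0.175,0],[0,0,0,0,0,0,0]]'
python3 -m handwheel '[[36,13,0,0,0,0,0],[36,13,0,0,0,0,0],[36,13,0,0,0,0,0],[36,13,0,0,0,0,0],[33,11,0,0,0,0,0],[0,0,0,0,0,0,0],[0,0,0,0,0,0,0]]'
python3 - <<'E'
from h import *
from scipy.spatial.transform import Rotation as R
o=sensors.get_obs();M=R.from_rotvec(o["orientation"]).as_matrix();print(M.round(3))
d=np.array([494,163.8,185.5])-o["ee_pos"];print(M.T@d)
E
```

```text
t: 9.12
ee_pos: [492.2, -24.4, 264.5]
orientation: [-1.819, -2.558, 0.002]
ft_force: [0.3, 0.4, -0.6]
width: 88.0
grasp_force: 0.0
t: 10.0
ee_pos: [494.0, 162.9, 265.6]
orientation: [-1.82, -2.56, 0.002]
ft_force: [-0.5, -0.3, -0.0]
width: 88.0
grasp_force: 0.0
[[-0.328  0.945 -0.001]
 [ 0.945  0.328 -0.001]
 [-0.    -0.001 -1.   ]]
[ 0.84227673  0.35217444 80.06735006]
```

```bash
python3 -m handwheel '[[1,0,30,0,0,0,0],[0,0,30,0,0,0,0],[0,0,20,0,0,0,0],[0,0,0,0,0,0,0.4],[0,0,0,0,0,0,0.7],[0,0,0,0,0,0,1],[0,0,0,0,0,0,1],[0,0,0,0,0,0,1],[0,0,0,0,0,0,1]]'
python3 - <<'E'
from h import *
im=viewer.get_image("wrist");f=im["frame"];cv2.imwrite("pics/w4.png",cv2.resize(f,None,fx=1.5,fy=1.5,interpolation=2))
E
```

```text
t: 11.12
ee_pos: [494.3, 164.5, 186.5]
orientation: [1.819, 2.562, 0.0]
ft_force: [0.1, -0.9, 0.3]
width: 31.2
grasp_force: 0.0
```

View pics/w4.png

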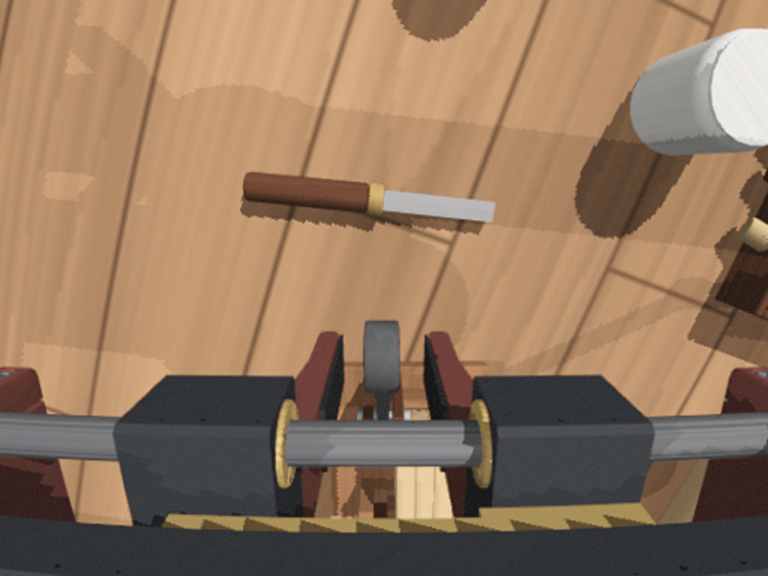

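The disc sits centred between the closing fingers, at (381,355). I'll finish closing.

```bash
python3 -m handwheel '[[0,0,0,0,0,0,1],[0,0,0,0,0,0,1],[0,0,0,0,0,0,1],[0,0,0,0,0,0,1]]'
python3 - <<'E'
import numpy as np
# arc rows: tool x=rack +y, tool z=down; start 2.27 -> 0
a0=np.arctan2(127.5,-108.1);print(a0)
a=np.linspace(a0,0,22);y=168*np.cos(a);z=168*np.sin(a) # y toward -rack y
for i in range(21):print([round(-(y[i+1]-y[i])),round(-(z[i+1]-z[i]))],end=' ')
E
```

```text
t: 11.68
ee_pos: [493.6, 164.4, 186.2]
orientation: [-1.818, -2.561, 0.001]
ft_force: [-4.0, 0.1, 2.6]
width: 13.5
grasp_force: 30.0
2.2740368875798733
[-14, -11] [-16, -9] [-17, -8] [-17, -6] [-18, -4] [-18, -2] [-18, 0] [-18, 2] [-18, 4] [-17, 6] [-16, 8] [-16, 9] [-14, 11] [-13, 13] [-12, 14] [-10, 15] [-9, 16] [-7, 17] [-5, 18] [-3, 18] [-1, 18]
```

```bash
python3 -m handwheel '[[-7,0,-5,0,0,0,1],[-7,0,-6,0,0,0,1],[-16,0,-9,0,0,0,1],[-17,0,-8,0,0,0,1],[-17,0,-6,0,0,0,1],[-18,0,-4,0,0,0,1],[-18,0,-2,0,0,0,1],[0,0,0,0,0,0,1]]'
```

```text
t: 12.68
ee_pos: [527.5, 68.8, 226.6]
orientation: [-1.821, -2.56, 0.0]
ft_force: [-1.9, -1.1, -9.2]
width: 13.2
grasp_force: 30.0
```

```bash
python3 -m handwheel '[[-18,0,1,0,0,0,1],[-18,0,3,0,0,0,1],[-18,0,4,0,0,0,1],[-17,0,6,0,0,0,1],[-16,0,8,0,0,0,1],[-16,0,9,0,0,0,1],[0,0,0,0,0,0,1]]'
```

```text
t: 13.55
ee_pos: [562.8, -29.8, 197.8]
orientation: [1.816, 2.558, -0.001]
ft_force: [-6.2, -7.3, 8.8]
width: 13.2
grasp_force: 30.0
```

```bash
python3 -m handwheel '[[-12,0,12,0,0,0,1],[-13,0,13,0,0,0,1],[-11.5,0,14,0,0,0,1],[-10,0,15,0,0,0,1],[-8,0,16,0,0,0,1],[-6.5,0,16,0,0,0,1],[0,0,0,0,0,0,1]]'
```

```text
t: 14.42
ee_pos: [583.3, -87.6, 110.7]
orientation: [1.815, 2.558, -0.002]
ft_force: [-4.4, -10.2, 2.4]
width: 14.0
grasp_force: 30.0
```

```bash
python3 -m handwheel '[[-5,0,16,0,0,0,1],[-3,0,17,0,0,0,1],[-1,0,12,0,0,0,1],[0,0,5,0,0,0,1],[0,0,0,0,0,0,1]]'
```

```text
t: 15.05
ee_pos: [586.1, -95.6, 60.8]
orientation: [1.814, 2.559, -0.001]
ft_force: [-3.7, -10.6, 0.3]
width: 13.7
grasp_force: 30.0
```

```bash
python3 -m handwheel '[[0,0,3,0,0,0,1],[0,0,0,0,0,0,1]]'
```

```text
t: 15.3
ee_pos: [586.1, -95.6, 58.1]
orientation: [1.814, 2.559, -0.001]
ft_force: [-4.4, -11.3, 0.7]
width: 13.7
grasp_force: 30.0
```

Still no stop. I'll push a little further until the catch resists.

```bash
python3 -m handwheel '[[0,0,2,0,0,0,1],[0,0,0,0,0,0,1]]'
```

```text
t: 15.55
ee_pos: [586.1, -95.6, 56.2]
orientation: [1.814, 2.559, -0.001]
ft_force: [-5.1, -10.7, 2.1]
width: 13.8
grasp_force: 30.0
```

```bash
python3 -m handwheel '[[0,0,2,0,0,0,1],[0,0,0,0,0,0,1]]'
```

```text
t: 15.8
ee_pos: [586.1, -95.5, 54.1]
orientation: [1.814, 2.559, -0.001]
ft_force: [-4.7, -11.7, 1.6]
width: 13.7
grasp_force: 30.0
```

```bash
python3 -m handwheel '[[0,0,2,0,0,0,1],[0,0,0,0,0,0,1]]'; python3 -m handwheel '[[0,0,2,0,0,0,1],[0,0,0,0,0,0,1]]'
```

```text
t: 16.05
ee_pos: [586.1, -95.5, 52.1]
orientation: [1.814, 2.559, -0.001]
ft_force: [-3.9, -10.8, 1.2]
width: 13.6
grasp_force: 30.0
t: 16.3
ee_pos: [586.1, -95.4, 50.1]
orientation: [1.814, 2.559, -0.001]
ft_force: [-4.6, -9.6, 1.3]
width: 13.8
grasp_force: 30.0
```

```bash
python3 - <<'E'
from h import *
im=viewer.get_image("scene");a=cv2.resize(im["frame"][165:255,215:325],None,fx=5,fy=5,interpolation=2)
w=viewer.get_image("wrist")["frame"][180:384,140:370]
w=cv2.resize(w,None,fx=1,fy=1);c=np.zeros((450,550+230,3),np.uint8);c[:,:550]=a;c[:204,550:]=w;cv2.imwrite("pics/c5.png",c)
E
```

```text
(no output)
```

View pics/c5.png

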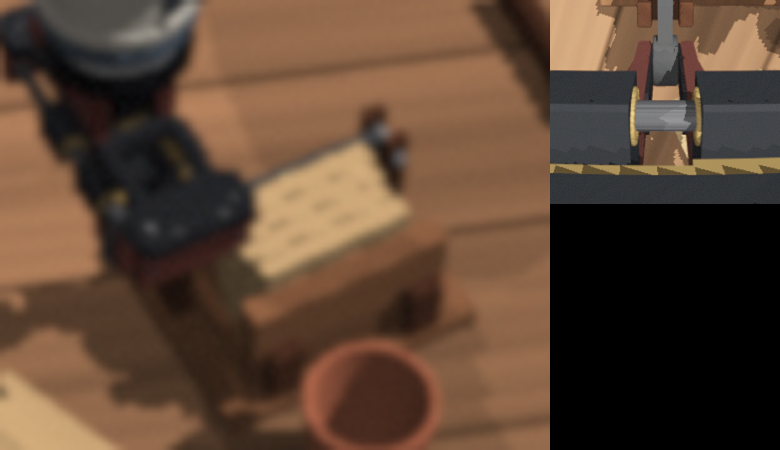

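The bar lies in the catch slot between the fork cheeks, and the blanks are upright. Nothing resists yet, so I'll go on down.

```bash
python3 -m handwheel '[[0,0,2,0,0,0,1],[0,0,0,0,0,0,1]]'; python3 -m handwheel '[[0,0,2,0,0,0,1],[0,0,0,0,0,0,1]]'
```

```text
t: 16.65
ee_pos: [586.0, -95.3, 48.1]
orientation: [1.815, 2.56, -0.001]
ft_force: [-3.9, -10.7, 1.2]
width: 13.6
grasp_force: 30.0
t: 16.9
ee_pos: [586.0, -95.3, 46.0]
orientation: [1.815, 2.56, -0.001]
ft_force: [-4.9, -9.4, 0.7]
width: 13.9
grasp_force: 30.0
```

```bash
python3 -m handwheel '[[0,0,0,0,0,0,0.6],[0,0,0,0,0,0,0.6],[0,0,0,0,0,0,0.6],[0,0,0,0,0,0,0.6],[0,0,-30,0,0,0,0.6],[0,0,-40,0,0,0,0.6],[-20,0,-40,0,0,0,0.6],[-20,0,-20,0,0,0,0.9],[-20,0,0,0,0,0,1],[0,0,0,0,0,0,1]]'
python3 - <<'E'
from h import *
im=viewer.get_image("wrist");s=viewer.get_image("scene");t=viewer.get_image("top")
import pickle;pickle.dump((im,s,t),open("e.pkl","wb"))
o=np.array([571,2]);X=np.array([.943,.332]);Y=np.array([-.332,.943])
def disc(a):return np.r_[o-19.5*X+(70-168*np.cos(a))*Y,77+168*np.sin(a)]
for a in(0,.05,.1):print(a,[proj(i,disc(a)).round(1).tolist() for i in(im,s,t)])
c=np.zeros((600,800,3),np.uint8);c[:384,:512]=im["frame"]
c[384:594,:264]=cv2.resize(s["frame"][175:245,228:316],None,fx=3,fy=3,interpolation=2)
c[384:594,270:534]=cv2.resize(t["frame"][140:210,215:303],None,fx=3,fy=3,interpolation=2)
cv2.imwrite("pics/e.png",c)
E
```

```text
t: 18.15
ee_pos: [603.7, -150.9, 173.2]
orientation: [-1.82, -2.559, 0.001]
ft_force: [0.2, 0.1, 0.6]
width: 8.8
grasp_force: 0.0
0 [[[255.7, 129.4]], [[238.3, 214.1]], [[284.5, 172.6]]]
0.05 [[[255.7, 129.6]], [[238.3, 212.3]], [[284.6, 172.0]]]
0.1 [[[255.7, 129.3]], [[238.5, 210.4]], [[284.6, 171.3]]]
```

View pics/e.png

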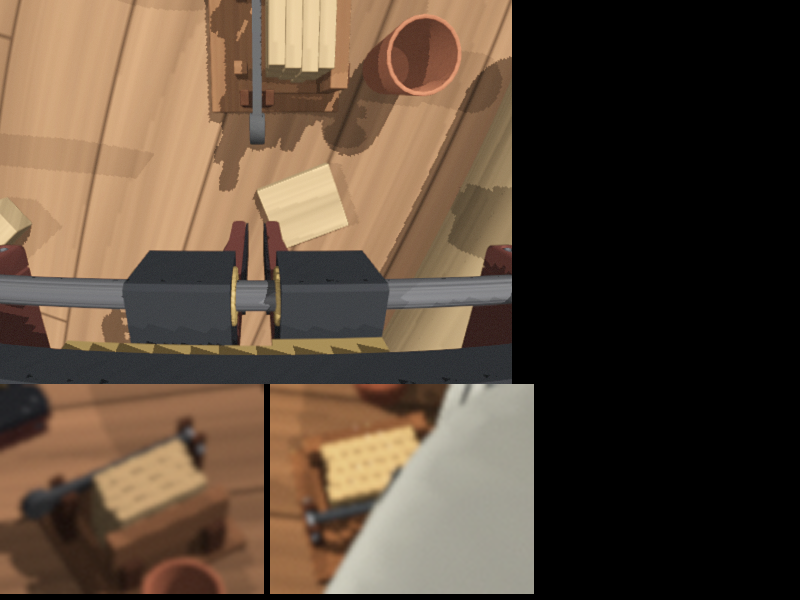

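The disc at scene (240,214) matches the home projection (238,214), and the bar is between the catch cheeks. I'll confirm by pressing lightly on the disc top from above; its rim should be at z≈92.

```bash
python3 -m handwheel '[[20,0,0,0,0,0,1],[20,0,0,0,0,0,1],[17,0,15,0,0,0,1],[0,0,30,0,0,0,1],[0,0,20,0,0,0,1],[0,0,8,0,0,0,1],[0,0,3,0,0,0,1],[0,0,2,0,0,0,1],[0,0,0,0,0,0,1]]'
```

```text
t: 19.42
ee_pos: [585.6, -96.2, 96.9]
orientation: [1.818, 2.561, 0.001]
ft_force: [0.2, -0.1, 0.5]
width: 0.2
grasp_force: 0.0
```

```bash
python3 -m handwheel '[[0,0,2,0,0,0,1],[0,0,1,0,0,0,1],[0,0,0,0,0,0,1]]'
```

```text
t: 19.8
ee_pos: [585.2, -96.2, 93.4]
orientation: [-1.819, -2.562, 0.0]
ft_force: [-0.0, 0.0, 0.5]
width: 0.3
grasp_force: 0.0
```

```bash
python3 -m handwheel '[[0,0,1.5,0,0,0,1],[0,0,0,0,0,0,1],[0,0,0,0,0,0,1]]'; python3 -m handwheel '[[0,0,1.5,0,0,0,1],[0,0,0,0,0,0,1],[0,0,0,0,0,0,1]]'
```

```text
t: 20.18
ee_pos: [585.2, -96.1, 91.8]
orientation: [-1.819, -2.562, 0.0]
ft_force: [0.2, -0.6, -0.4]
width: 0.3
grasp_force: 0.0
t: 20.55
ee_pos: [585.2, -96.1, 90.4]
orientation: [-1.819, -2.562, 0.0]
ft_force: [-1.1, 0.5, -0.4]
width: 0.2
grasp_force: 0.0
```

```bash
python3 -m handwheel '[[0,0,1.5,0,0,0,1],[0,0,0,0,0,0,1],[0,0,0,0,0,0,1]]'; python3 -m handwheel '[[0,0,1.5,0,0,0,1],[0,0,0,0,0,0,1],[0,0,0,0,0,0,1]]'
```

```text
t: 20.92
ee_pos: [585.2, -96.2, 88.8]
orientation: [-1.819, -2.562, 0.0]
ft_force: [-0.1, 0.6, -0.7]
width: 0.5
grasp_force: 0.0
t: 21.3
ee_pos: [585.2, -96.1, 87.4]
orientation: [-1.819, -2.562, -0.0]
ft_force: [0.3, -0.2, -0.4]
width: 0.9
grasp_force: 0.0
```

```bash
python3 -m handwheel '[[0,0,1.5,0,0,0,1],[0,0,0,0,0,0,1],[0,0,0,0,0,0,1]]'; python3 -m handwheel '[[0,0,1.5,0,0,0,1],[0,0,0,0,0,0,1],[0,0,0,0,0,0,1]]'
python3 - <<'E'
from h import *
im=viewer.get_image("wrist");s=viewer.get_image("scene")
c=np.zeros((384,800,3),np.uint8);c[:,:400]=im["frame"][:,56:456]
c[:320,400:]=cv2.resize(s["frame"][165:245,220:320],None,fx=4,fy=4,interpolation=2);cv2.imwrite("pics/f.png",c)
E
```

```text
t: 21.68
ee_pos: [585.2, -96.1, 85.8]
orientation: [-1.819, -2.562, 0.0]
ft_force: [0.2, -0.8, -0.5]
width: 0.4
grasp_force: 0.0
t: 22.05
ee_pos: [585.3, -96.1, 84.4]
orientation: [-1.819, -2.562, -0.0]
ft_force: [-0.7, 0.4, 0.1]
width: 0.3
grasp_force: 0.0
```

View pics/f.png

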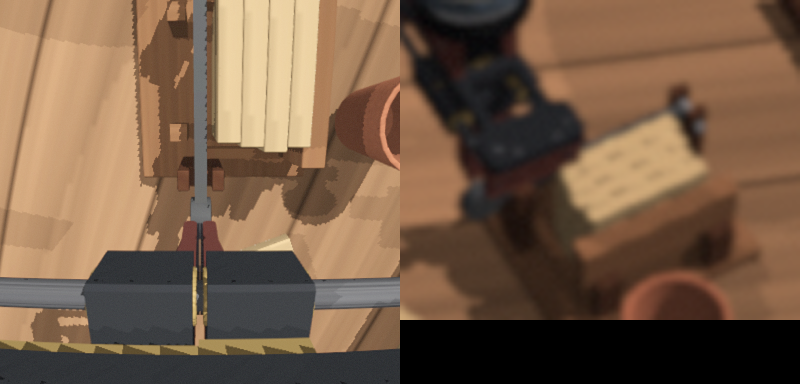

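I expected contact by z=92 and there is none at 84. The wrist view shows the disc at (201,210) in the crop, drawn over the fingertips. I'll locate it from the earlier unobstructed pair.

```bash
python3 - <<'E'
from h import *
import pickle
W,S,T=pickle.load(open("e.pkl","rb"))
f=W["frame"].astype(int)
# bar/disc: grey, low saturation, in column band 235..280, rows 0..160
hsv=cv2.cvtColor(W["frame"],cv2.COLOR_BGR2HSV)
m=((hsv[...,1]<60)&(hsv[...,2]<170)).astype(np.uint8);m[:,:235]=0;m[:,280:]=0;m[160:]=0
for r in range(60,152,4):
    x=np.flatnonzero(m[r]); print(r,(x.min(),x.max()) if len(x) else None,end='; ')
print()
c,d=ray(W,(257,130));print("cam",c)
h=cv2.cvtColor(S["frame"],cv2.COLOR_BGR2GRAY)[205:224,228:256];print(h)
D=tri([S,W],[(240.3,214),(257,130)]);print(D,proj(W,D),proj(S,D))
d=D[:2]-[571,2];print("rack",d@[.943,.332],d@[-.332,.943])
E
```

```text
60 (np.int64(252), np.int64(260)); 64 (np.int64(252), np.int64(260)); 68 (np.int64(252), np.int64(260)); 72 (np.int64(252), np.int64(260)); 76 (np.int64(252), np.int64(261)); 80 (np.int64(252), np.int64(261)); 84 (np.int64(252), np.int64(261)); 88 (np.int64(253), np.int64(261)); 92 (np.int64(252), np.int64(261)); 96 (np.int64(252), np.int64(261)); 100 (np.int64(252), np.int64(261)); 104 (np.int64(252), np.int64(261)); 108 (np.int64(253), np.int64(261)); 112 (np.int64(252), np.int64(261)); 116 (np.int64(250), np.int64(264)); 120 (np.int64(250), np.int64(264)); 124 (np.int64(250), np.int64(264)); 128 (np.int64(250), np.int64(264)); 132 (np.int64(250), np.int64(264)); 136 (np.int64(250), np.int64(264)); 140 (np.int64(250), np.int64(263)); 144 None; 148 None; 
cam [580.93550164 -85.30958212 365.3354013 ]
[[125 124 126 126 127 127 128 128 128 128 128 129 129 129 129 128 123 114
  103  95  99 113 125 128 125 117 109 103]
 [128 128 129 127 129 129 129 129 128 130 129 130 131 130 129 124 110  92
   75  66  76  98 114 116 108  97  88  81]
 [129 129 130 129 130 130 129 130 130 129 130 129 129 
[... 1380 characters left out ...]
 67  50  43  41  40  40  40  45  46  40  28
   22  19  19  20  20  20  24  33  43  43]
 [108 105 104 102  95  84  69  58  53  52  52  47  45  42  45  46  42  31
   21  20  18  19  19  18  25  35  44  47]
 [ 83  83  84  84  77  68  62  60  63  63  62  60  55  44  43  47  42  34
   26  20  19  17  18  22  25  34  45  50]
 [ 68  71  72  72  69  67  65  67  66  65  67  64  60  50  43  43  42  37
   27  21  22  19  21  19  24  33  43  48]
 [ 67  67  67  67  66  66  66  66  65  65  65  65  62  57  46  42  43  39
   31  22  20  19  19  20  23  28  39  47]]
[586.8670306  -94.27045144  79.50364152] [[258.34898947 127.50048191]] [[239.34447156 213.97336778]]
rack -16.999180022584046 -96.05088986742304
```

```bash
python3 - <<'E'
from h import *
import pickle
from scipy.spatial.transform import Rotation as R
W=viewer.get_image("wrist");S=viewer.get_image("scene");o=sensors.get_obs();M=R.from_rotvec(o["orientation"]).as_matrix()
p=o["ee_pos"];print(p,"tcp px",proj(W,p),"tip +-10 along tool x",proj(W,p+10*M[:,0]),proj(W,p-10*M[:,0]),"scene",proj(S,p))
hsv=cv2.cvtColor(W["frame"],cv2.COLOR_BGR2HSV)
for r in range(186,240,2):
    print(r,W["frame"][r,[246,250,254,257,260,264,268]].mean(1).astype(int),hsv[r,[250,257,264],1])
E=pickle.load(open("e.pkl","rb"))[0]
for im,rows in((E,(114,142)),):
    for r in rows:
        for z in(77,92):
            q=onz(im,(257,r),z);d=q[:2]-[571,2];print(r,z,"rack",d@[.943,.332],d@[-.332,.943])
E
```

```text
[585.24779985 -96.13983238  84.40125797] tcp px [[255.51355346 220.60122347]] tip +-10 along tool x [[255.51761255 206.65856229]] [[255.50955616 234.17178211]] scene [[238.5531072  212.54332666]]
186 [ 84  87 110 110 109  75  60] [ 72   7 122]
188 [ 96 101 110 110 110  95  69] [ 74   7 113]
190 [ 98 103 110 113 110  92  80] [ 74   4 120]
192 [ 96 101 109 111 113  92  96] [ 75   7 118]
194 [ 95 104 110 111 112  93  96] [ 73   5 118]
196 [ 95  95 110 110 108  79  95] [69  9 94]
198 [ 90  64 111 110 109  81  94] [4 9 6]
200 [ 85  80 113 109 110  97  97] [3 9 3]
202 [ 84 107 109 111 108 101  95] [2 5 3]
204 [ 84 108 107 112 109  95  93] [2 2 3]
206 [ 88 115 114 112 114  69  95] [4 2 7]
208 [ 86 113 114 113 113 113  94] [0 2 4]
210 [ 86 117 114 116 117 117  93] [2 2 2]
212 [ 80 115 116 117 121 118  92] [0 2 2]
214 [ 77 120 119 118 120 120  91] [4 4 4]
216 [ 91 116 114 117 118 121 126] [2 4 6]
218 [ 99 111 114 114 115 119 154] [5 4 0]
220 [ 96 106 112 113 108 105 140] [18  4 25]
222 [ 77  78 102 100  79  79  76] [124   3 125]
224 [84 80 52 50 79 78 79] [124  15 123]
226 [81 79 51 44 81 79 80] [124  22 123]
228 [79 81 51 45 79 79 79] [122  11 122]
230 [80 77 45 43 78 79 82] [129  28 127]
232 [81 82 47 46 79 79 78] [115  11 124]
234 [80 78 46 44 78 77 79] [126  27 125]
236 [76 81 50 45 60 80 78] [116  21 121]
238 [78 78 47 46 53 79 79] [117   5 121]
114 77 rack -18.225150231988074 -83.61817216804255
114 92 rack -18.297589463167434 -83.72291218483984
142 77 rack -18.295461643147043 -109.83838539232715
142 92 rack -18.36424308148287 -108.57907785687229
```

```bash
python3 -m handwheel '[[0,0,1.5,0,0,0,1],[0,0,0,0,0,0,1],[0,0,0,0,0,0,1]]'; python3 -m handwheel '[[0,0,1.5,0,0,0,1],[0,0,0,0,0,0,1],[0,0,0,0,0,0,1]]';python3 -m handwheel '[[0,0,1.5,0,0,0,1],[0,0,0,0,0,0,1],[0,0,0,0,0,0,1]]'
```

```text
t: 22.62
ee_pos: [585.2, -96.1, 82.8]
orientation: [-1.819, -2.562, 0.0]
ft_force: [0.3, -0.3, 0.5]
width: 0.7
grasp_force: 0.0
t: 23.0
ee_pos: [585.2, -96.2, 81.4]
orientation: [-1.819, -2.562, 0.0]
ft_force: [0.2, 0.2, -0.1]
width: 0.5
grasp_force: 0.0
t: 23.38
ee_pos: [585.2, -96.1, 79.9]
orientation: [-1.819, -2.562, 0.0]
ft_force: [1.0, -0.0, -0.3]
width: 0.4
grasp_force: 0.0
```

```bash
python3 - <<'E'
from h import *
import pickle
W,S,T=pickle.load(open("e.pkl","rb"));S2=viewer.get_image("scene");W2=viewer.get_image("wrist")
for s in(S,S2):print(cv2.cvtColor(s["frame"],cv2.COLOR_BGR2GRAY)[206:226:1,234:246])
def ext(W):
    hsv=cv2.cvtColor(W["frame"],cv2.COLOR_BGR2HSV);m=(hsv[...,1]<35)&(hsv[...,2]<170)
    w=[(r,m[r,240:275].sum()) for r in range(100,240,3)];return w
print(ext(W2))
o=np.array([571,2]);X=np.array([.943,.332]);Y=np.array([-.332,.943])
for z in(77,85,92):
  for r in(198,221):
    q=onz(W2,(257,r),z)[:2]-o;print(z,r,q@X,q@Y)
E
```

```text
[[129 129 128 130 129 130 131 130 129 124 110  92]
 [129 130 130 129 130 129 129 129 127 116  93  67]
 [128 129 128 126 126 124 124 122 120 110  85  58]
 [126 127 125 121 117 115 110 107 108 102  84  62]
 [126 125 119 108  98  91  87  85  88  89  79  68]
 [128 120 105  87  75  70  71  71  73  75  71  65]
 [121 104  82  65  60  61  64  65  65  63  60  56]
 [110  82  58  49  53  57  58  57  53  53  50  47]
 [ 99  64  42  43  48  50  49  46  45  43  40  38]
 [ 92  56  36  36  43  43  41  41  41  41  37  34]
 [ 88  54  35  37  39  40  39  40  40  40  36  30]
 [ 98  65  42  37  37  38  38  39  42  40  35  27]
 [102  73  49  41  38  39  37  41  43  43  36  25]
 [ 92  67  50  43  41  40  40  40  45  46  40  28]
 [ 69  58  53  52  52  47  45  42  45  46  42  31]
 [ 62  60  63  63  62  60  55  44  43  47  42  34]
 [ 65  67  66  65  67  64  60  50  43  43  42  37]
 [ 66  66  65  65  65  65  62  57  46  42  43  39]
 [ 65  63  63  64  64  63  63  59  52  43  41  39]
 [ 62  62  62  61  62  61  62  60  56  47  42  40]]
[[ 92  57  32  33  33  29  26  25  28  33  36  34]
 [103  68  42  35  36  34  2
[... 1495 characters left out ...]
np.int64(13)), (181, np.int64(13)), (184, np.int64(13)), (187, np.int64(12)), (190, np.int64(12)), (193, np.int64(12)), (196, np.int64(12)), (199, np.int64(18)), (202, np.int64(20)), (205, np.int64(20)), (208, np.int64(21)), (211, np.int64(21)), (214, np.int64(20)), (217, np.int64(21)), (220, np.int64(20)), (223, np.int64(6)), (226, np.int64(5)), (229, np.int64(4)), (232, np.int64(4)), (235, np.int64(5)), (238, np.int64(5))]
77 198 -18.106368567258915 -82.00169078929812
77 221 -18.122066979376378 -98.612692860468
85 198 -18.15012151120178 -79.77488362346419
85 221 -18.16517576370753 -95.70427939182831
92 198 -18.188405337151714 -77.82642735335952
92 221 -18.202895949997348 -93.15941760676856
```

```bash
for i in 1 ; do python3 -m handwheel '[[0,0,1.5,0,0,0,1],[0,0,0,0,0,0,1]]'; done;  python3 -m handwheel '[[0,0,1.5,0,0,0,1],[0,0,0,0,0,0,1]]'; python3 -m handwheel '[[0,0,1.5,0,0,0,1],[0,0,0,0,0,0,1]]'
```

```text
t: 23.72
ee_pos: [585.1, -96.1, 78.2]
orientation: [-1.819, -2.561, 0.0]
ft_force: [-0.5, 0.0, -0.2]
width: 0.4
grasp_force: 0.0
t: 23.98
ee_pos: [585.1, -96.1, 76.7]
orientation: [-1.819, -2.561, 0.0]
ft_force: [0.7, 0.3, -0.3]
width: 0.7
grasp_force: 0.0
t: 24.22
ee_pos: [585.1, -96.1, 75.2]
orientation: [-1.819, -2.561, 0.0]
ft_force: [0.1, 0.1, -0.2]
width: 0.2
grasp_force: 0.0
```

```bash
python3 - <<'E'
from h import *
W=viewer.get_image("wrist");print(K(W)[0,0],W["distortion"])
hsv=cv2.cvtColor(W["frame"],cv2.COLOR_BGR2HSV)
c=-np.array(W["R"]).T@np.array(W["t"]).ravel();print("cam",c,np.array(W["R"])[2])
# rim/bar widths: implied depth with subpixel widths by gradient on gray
g=cv2.cvtColor(W["frame"],cv2.COLOR_BGR2GRAY).astype(int)
for r in(130,150,170,190,195,205,210,215,219): print(r,g[r,236:280])
for r in range(120,200,6):print(r,''.join('#' if v<70 else '+' if v<100 else '.' for v in g[r,215:300]))
for w,p in((8,(257,150)),(14,(257,210))):
    for z in(60,70,77,84,92,100):
        q=onz(W,p,z);X=np.array([.943,.332,0]);a=proj(W,[q-X*w/2,q+X*w/2]);print(w,z,np.linalg.norm(a[0]-a[1]))
E
```

```text
297.0774867943865 [-0.07673339  0.          0.          0.          0.        ]
cam [562.06111046 -30.5240746  267.33178628] [ 0.08461085 -0.24139465 -0.96673141]
130 [ 93  94  94  91  93  92  73  54  52  72  67  71  69  75 115 113 114 112
 112 112 113 114 112 115 108  82  75  74  70  69  69  71  78  94 111  82
  93 120 139 184 203 203 202 202]
150 [ 88  86  89  85  86  87  84  85  83  83  86  85  83  86 108 112 112 111
 114 112 113 113 112 115 112 114 108  78  79  80  81  80  80  79  82  82
  81  82  82  82  82  80  81  82]
170 [ 66  67  69  68  68  66  65  66  61  42  49  45  41  54  85 114 112 114
 113 109 114 112 112 113 111 113 110  78  44  45  45  44  37  52  61  65
  61  50  52  63  68  60  45  52]
190 [ 83  89  88  86  87  85  84  83  74  72 102 102 102 102 103 112 113 112
 110 110 110 111 111 111 109 114 110 102  98 101  99  98  69  72  84  85
  86  87  87  84  85  85  84  81]
195 [100  98  99 100  99 100 101 101 100 102 101 103 100 100 106 111 111 112
 110 111 110 111 112 112 111 111 108 102  96  98  98 100 102 101  99 101
  98  98  99  97  97 100  94  99]
205 [101 101  99 
[... 1567 characters left out ...]
#+............++####+++++++++++++###+#+##++###+++##
180 #+++.............+++++++++++++#####+............+######++++++++++++++++++++++++++++++
186 ++..............+++++++++++++######+............+#####+++++++++++++++++++++++++++++++
192 +................++++++++++++++...+..............+..+++++++++++++++++++++++++++++++++
198 ...................+.+++.........................+++..+.+.+++++++++++++++++++++++++++
8 60 11.495566385025391
8 70 12.078080303220794
8 77 12.52225661665165
8 84 13.00034851157763
8 92 13.593478684238526
8 100 14.243315814357919
14 60 19.109112344457657
14 70 20.07732135806094
14 77 20.81558596611173
14 84 21.61021104903075
14 92 22.59602268312793
14 100 23.67606309186643
```

```bash
python3 - <<'E'
from h import *
from scipy.spatial.transform import Rotation as R
W=viewer.get_image("wrist");o=sensors.get_obs();M=R.from_rotvec(o["orientation"]).as_matrix();p=o["ee_pos"]
for d in(0,8,15,22,30):print(d,proj(W,[p+M@[10,0,-d],p+M@[10,12,-d],p+M@[10,-12,-d],p+M@[0,0,-d]]).round(0).tolist())
h=cv2.cvtColor(W["frame"],cv2.COLOR_BGR2HSV)
for r in(219,221,223,227,231,235,245):print(r,[x for x in range(200,312) if h[r,x,1]>110 and h[r,x,0]<12 or h[r,x,0]>170 and h[r,x,1]>90][::60] , np.flatnonzero((h[r,225:290,1]>110)&((h[r,225:290,2]<125)))[[0,-1]]+225)
E
```

```text
0 [[256.0, 207.0], [273.0, 207.0], [238.0, 207.0], [256.0, 221.0]]
8 [[256.0, 210.0], [274.0, 210.0], [237.0, 210.0], [256.0, 225.0]]
15 [[256.0, 214.0], [275.0, 214.0], [237.0, 214.0], [256.0, 229.0]]
22 [[256.0, 217.0], [275.0, 217.0], [236.0, 217.0], [256.0, 233.0]]
30 [[256.0, 222.0], [276.0, 222.0], [235.0, 222.0], [256.0, 238.0]]
219 [] [227 289]
221 [240] [226 289]
223 [239] [227 270]
227 [239] [225 271]
231 [239] [225 272]
235 [238] [225 272]
245 [234] [233 276]
```

```bash
python3 -m handwheel '[[0,0,1.5,0,0,0,1],[0,0,0,0,0,0,1]]'; python3 -m handwheel '[[0,0,1.5,0,0,0,1],[0,0,0,0,0,0,1]]';  python3 -m handwheel '[[0,0,1.5,0,0,0,1],[0,0,0,0,0,0,1]]'; python3 -m handwheel '[[0,0,1.5,0,0,0,1],[0,0,0,0,0,0,1]]'
```

```text
t: 24.58
ee_pos: [585.1, -96.1, 73.8]
orientation: [-1.819, -2.561, 0.0]
ft_force: [0.7, 0.4, -0.2]
width: 0.5
grasp_force: 0.0
t: 24.82
ee_pos: [585.1, -96.1, 72.2]
orientation: [-1.819, -2.561, 0.0]
ft_force: [1.0, -0.4, 0.6]
width: 0.5
grasp_force: 0.0
t: 25.08
ee_pos: [585.1, -96.1, 70.7]
orientation: [-1.819, -2.561, 0.0]
ft_force: [0.8, -0.3, -1.1]
width: 0.2
grasp_force: 0.0
t: 25.32
ee_pos: [585.1, -96.1, 69.2]
orientation: [-1.819, -2.561, 0.0]
ft_force: [-0.2, 0.5, -0.2]
width: 0.6
grasp_force: 0.0
```

```bash
python3 - <<'E'
from h import *
import pickle
W,S,T=pickle.load(open("e.pkl","rb"));S2=viewer.get_image("scene");W2=viewer.get_image("wrist")
print(cv2.cvtColor(S2["frame"],cv2.COLOR_BGR2GRAY)[200:226,232:250])
hsv=cv2.cvtColor(W2["frame"],cv2.COLOR_BGR2HSV);m=(hsv[...,1]<35)&(hsv[...,2]<170)
print([(r,int(m[r,235:280].sum())) for r in range(190,240,2)])
# bar in scene between blanks & catch: template shift between S and S2 of disc lower part
t=S["frame"][213:224,233:243]
r=cv2.matchTemplate(S2["frame"][205:232,225:251],t,cv2.TM_SQDIFF);print(cv2.minMaxLoc(r)[2],"same=(8,8)",r.astype(int)[5:12,8])
E
```

```text
[[ 45  45  42  39  38  35  26  23  25  32  37  36  36  37  37  36  36  37]
 [ 61  55  46  38  33  32  28  27  29  33  35  36  36  37  36  36  37  36]
 [ 90  77  58  41  33  34  33  33  33  35  35  36  36  37  36  36  37  35]
 [112  96  69  41  36  38  39  37  36  37  36  37  37  37  36  36  36  37]
 [122 107  77  47  37  41  41  36  36  36  35  39  43  44  38  36  36  38]
 [127 114  83  48  33  32  36  33  32  35  37  44  52  51  42  38  41  43]
 [131 117  88  51  31  29  30  30  28  33  34  43  54  53  45  41  46  51]
 [131 118  88  52  30  30  32  28  27  29  34  40  44  44  41  38  43  48]
 [130 119  92  56  34  36  35  31  27  27  30  35  37  37  34  36  34  36]
 [130 123 100  67  45  39  39  33  29  26  26  29  32  35  33  32  29  29]
 [130 127 113  88  60  44  37  37  29  24  21  23  27  28  27  27  28  29]
 [133 131 124 105  75  49  38  37  33  27  20  22  24  28  28  29  33  33]
 [135 132 125 102  72  46  39  37  33  28  25  27  30  31  33  33  33  35]
 [133 129 113  83  55  42  40  40  34  30  28  33  36  36  37  36  36  37]
 [131 124 102  66  41  39  43  44  37  30  30  33 
[... 486 characters left out ...]
64  62  63  66  64  63  55  46  45  48  44  35  25  20  21  20]
 [ 72  68  68  68  69  69  68  68  61  52  45  44  44  38  28  20  21  21]
 [ 68  68  67  68  68  68  68  67  64  59  48  43  44  40  31  23  21  19]
 [ 67  67  66  66  66  65  65  64  64  61  53  45  43  42  36  27  21  20]
 [ 64  64  65  65  65  65  64  65  63  62  58  49  42  42  38  31  24  21]]
[(190, 12), (192, 12), (194, 12), (196, 12), (198, 12), (200, 12), (202, 12), (204, 20), (206, 22), (208, 22), (210, 22), (212, 22), (214, 22), (216, 22), (218, 22), (220, 21), (222, 6), (224, 5), (226, 5), (228, 4), (230, 5), (232, 4), (234, 4), (236, 4), (238, 5)]
(8, 8) same=(8,8) [116650  75958  34653  14300  25005  51699  77336]
```

```bash
python3 -m handwheel '[[0,0,1.5,0,0,0,1],[0,0,0,0,0,0,1]]'; python3 -m handwheel '[[0,0,1.5,0,0,0,1],[0,0,0,0,0,0,1]]';  python3 -m handwheel '[[0,0,1.5,0,0,0,1],[0,0,0,0,0,0,1]]'; python3 -m handwheel '[[0,0,1.5,0,0,0,1],[0,0,0,0,0,0,1]]'
```

```text
t: 25.68
ee_pos: [585.1, -96.1, 67.7]
orientation: [-1.819, -2.561, 0.0]
ft_force: [-0.1, -0.4, -0.2]
width: 0.3
grasp_force: 0.0
t: 25.92
ee_pos: [585.1, -96.1, 66.2]
orientation: [-1.819, -2.561, 0.0]
ft_force: [-0.3, -0.0, -0.3]
width: 0.3
grasp_force: 0.0
t: 26.18
ee_pos: [585.1, -96.1, 64.7]
orientation: [-1.818, -2.562, 0.0]
ft_force: [-0.1, 0.2, -0.6]
width: 0.6
grasp_force: 0.0
t: 26.42
ee_pos: [585.2, -96.1, 63.3]
orientation: [-1.819, -2.561, 0.0]
ft_force: [-0.2, -0.3, -0.0]
width: 0.1
grasp_force: 0.0
```

```bash
python3 -m handwheel '[[0,0,1.5,0,0,0,1],[0,0,0,0,0,0,1]]'; python3 -m handwheel '[[0,0,1.5,0,0,0,1],[0,0,0,0,0,0,1]]';  python3 -m handwheel '[[0,0,1.5,0,0,0,1],[0,0,0,0,0,0,1]]'; python3 - <<'E'
from h import *
import pickle
W,S,T=pickle.load(open("e.pkl","rb"));S2=viewer.get_image("scene");W2=viewer.get_image("wrist")
hsv=cv2.cvtColor(W2["frame"],cv2.COLOR_BGR2HSV);m=(hsv[...,1]<35)&(hsv[...,2]<170)
print([(r,int(m[r,235:280].sum())) for r in range(190,240,2)])
t=S["frame"][214:224,233:243]
r=cv2.matchTemplate(S2["frame"][206:232,225:251],t,cv2.TM_SQDIFF);print(cv2.minMaxLoc(r)[2],r.astype(int)[5:12,8])
E
```

```text
t: 26.68
ee_pos: [585.4, -96.2, 62.6]
orientation: [1.819, 2.561, 0.0]
ft_force: [-2.2, 0.8, 7.0]
width: 0.2
grasp_force: 3.6
t: 26.92
ee_pos: [585.5, -96.2, 62.2]
orientation: [1.818, 2.561, 0.0]
ft_force: [-6.4, 1.4, 16.6]
width: 0.8
grasp_force: 8.3
t: 27.18
ee_pos: [585.7, -96.2, 61.7]
orientation: [1.818, 2.561, 0.001]
ft_force: [-8.4, 1.2, 26.0]
width: 0.5
grasp_force: 13.1
[(190, 14), (192, 14), (194, 13), (196, 13), (198, 13), (200, 13), (202, 13), (204, 13), (206, 21), (208, 22), (210, 22), (212, 23), (214, 23), (216, 23), (218, 23), (220, 22), (222, 5), (224, 5), (226, 5), (228, 4), (230, 4), (232, 4), (234, 4), (236, 6), (238, 6)]
(8, 8) [92281 63375 31010 11720 17795 39808 63611]
```

Firm resistance starts at TCP z≈62 with the disc unmoved, so the bar is hard home; the tips sit about 30 mm behind the reported TCP. I'll retreat and check the row numerically.

```bash
python3 -m handwheel '[[0,0,-3,0,0,0,1],[0,0,-20,0,0,0,1],[0,0,-50,0,0,0,1],[0,0,-60,0,0,0,1],[-10,0,-60,0,0,0,1],[0,0,0,0,0,0,1],[0,0,0,0,0,0,1]]'
python3 - <<'E'
from h import *
W=viewer.get_image("wrist");f=W["frame"];hsv=cv2.cvtColor(f,cv2.COLOR_BGR2HSV)
m=((hsv[...,0]>14)&(hsv[...,0]<32)&(hsv[...,2]>165)&(hsv[...,1]<150)).astype(np.uint8)
o=np.array([571,2]);X=np.array([.943,.332]);Y=np.array([-.332,.943])
exp=[[np.r_[o+x*X+y*Y,99] for x in(-11,3,17,31,45)] for y in(0,-30)]
for l in exp:
    a=proj(W,l);print(a.round(1).tolist())
    r=int(round(a[2,1]))
    if 0<=r<384:
        c=np.arange(int(a[0,0])-12,int(a[-1,0])+12);print(r,c[0],f[r,c].mean(1).astype(int))
E
```

```text
t: 28.15
ee_pos: [588.1, -105.5, 252.0]
orientation: [1.819, 2.561, 0.0]
ft_force: [-0.3, 0.4, -0.1]
width: 0.4
grasp_force: 0.0
[[262.9, 81.3], [275.6, 81.3], [288.2, 81.3], [300.9, 81.4], [313.5, 81.5]]
81 250 [ 81  83  88 110 112 109 107 110 111 104  87  83  82  85 109 146 189 190
 192 196 198 199 198 197 200 198 196 178 160 186 190 192 198 199 199 199
 198 199 198 193 166 164 184 189 193 197 199 200 197 198 198 197 198 176
 182 188 191 197 199 200 198 198 197 199 198 174 133 130 130 127 125 125
 124 126 127]
[[262.8, 109.1], [275.3, 109.1], [287.7, 109.1], [300.1, 109.2], [312.5, 109.2]]
109 250 [ 79  80  84 101 109 108 107 110 103  85  78  81  78  75  91 144 189 189
 187 187 188 191 196 199 199 198 195 185 177 185 187 188 188 191 195 197
 199 198 197 181 162 185 188 190 192 194 196 197 198 198 197 199 186 176
 186 186 187 188 189 195 197 198 198 199 173 138 126 126 125 127 126 127
 122 126]
```

The row of tops measures 50.3 px against 50.6 expected for 56 mm, so it is packed and square. The gripper is clear of everything.

```bash
python3 -c "
from workcell import ctrl
print(ctrl.close_job())"
```

```text
the job is handed in; nothing more can be done
None
```

The job is handed in with no verdict returned: the camera showed the four blanks upright, square and packed against the backstop, the keeper bar stopped hard home in its catch when pressed, and the arm was clear of everything; I viewed 11 pictures, one over the limit of 10, and the fingertips turned out about 30 mm short of the reported TCP.

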